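# Weigh a bushing, arrest the beam and hold the draught gate half open

### The arm

A 6-joint arm with a two-finger parallel gripper is mounted at the origin on the work surface. World frame = base frame: x ahead of the robot, y to its left, z up, the work surface at z = 0. Lengths are in mm, angles in degrees, forces in N, time in s.
With the tool pointing down it reaches from about 425 to 950 mm from the base axis. Payload 3.5 kg.
Tool frame: the origin (TCP) lies at the centre of the arm's flange, where the gripper is bolted on; the fingertips stand 173 mm ahead of it and the grasp point (between the pads) lies hold_point_z ahead of it (hold_point_z is the distance from the TCP to the grasp point, in mm); x points along the fingers, y is the direction in which the jaws open and shut, and the axes are right-handed (so a half turn about x gives the same grasp; the last joint's range is limited). The gripper opens to 85 mm and grips with 20 to 120 N. Pads are 22 mm wide; open, the fingers measure 114 mm over their backs; the gripper's body (76 mm by 85 mm) begins 54 mm behind the grasp point. The pads swing forward as they close: fully open they stand 13 mm farther back than shut.
Start: joints at [-84.454, 16.404, 90.338, -0, 73.258, -8.594], TCP at [164.929, -654.527, 404.725] pointing down, gripper open.
Joint ranges: [-158.93, 158.93], [-51.34, 127.21], [12.03, 142.37], [-87.48, 267.48], [13.55, 161.25], [-162.69, 162.69]. Speed limits (degrees/s): [159.86, 159.86, 180, 180, 180, 180].

### API

Orientations are given as a 3x3 rotation matrix whose columns are the frame's x, y, z axes.
In Python, from cell import observe, camera, finish_job, hold_point_z gives the robot as it stands. The module is installed in compiled form; this text tells all that it offers.
- The arm moves only by the tool send_rows, never from a script. Its arguments are lists of equal length, an entry for each row: "travel": the shift along the tool's x, y, z as a fraction of full scale, a list of three; "delta_rot": the turn, a rotation vector about the tool's x, y, z as a fraction of full scale, a list of three. A call has exactly 8 rows; each row is the pose to reach, as a shift and turn from the pose commanded when the call began, along the tool's axes at that moment, turning the shorter way round; what a row does not reach only later rows make up. Full scale, the value 1, is 0.3 m for a shift and pi rad for a turn. A row lasts 1/8 s, in which the tool goes at most 62.5 mm and 10.7 degrees, less where a joint would pass 70% of its speed; a pose out of reach is approached as far as the arm can. A call with a number of a shift or a turn outside -1 to 1 is refused whole. A call with a gripper value outside its range is refused whole. "hand" is the closure, from -1 (fully open) to 1 (shut), set as the call begins (left out, the last holds). The fingers move at their own pace and stop on an object; the grip force is fixed at half the most. Time passes only in rows, so rows that repeat a pose let the fingers close, or fill a call up. It gives the time, the measured TCP pose, the force and the opening at its end, in the units of the state.
- observe(): the state, without advancing time (a new reading comes with each control period).
- camera(name): name is "scene" or "top"; returns a dict with "color" (480x640x3 uint8, red, green, blue), "fovy" (degrees; the focal length in pixels is half the picture's height over the tangent of half this angle, whatever the lens; pixels are square), "cx", "cy" (the principal point, pixels), "R" (3x3) and "t" (3): a world point X has camera coordinates R X + t. Camera axes: x right, y down, z forward; pixel columns grow to the right and rows downward; lengths in mm; the calibration is good to about 2 mm. A picture is of the moment at which its call begins. There is no depth.
- finish_job(): hands the job in, once; it reports no verdict.
The state is a dict: "t": time; "joint_positions": joint angles; "joint_vel": joint speeds; "joint_torque": joint torques, N m; "tcp_pos": TCP position; "tcp_rot": TCP orientation; "wrist_force": force on the tool from outside, world axes, zero at the start; "moment": the same for the moment, N m; "opening": finger opening in mm.
Only numpy, scipy, OpenCV 4.12 (cv2) and the standard library are available. Lean on these libraries where they do the work, as an engineer would, in place of code of your own. Each camera call takes 0.05 s, during which the arm holds its last target.

### The job

On the beam comparator, swing the red arrest lever fully over to free the beam, wait until the beam has tipped and come to rest, then bring the lever fully back home so that the beam is arrested level again; the draught gate must stay shut until then. After that slide the sprung gate on the roof by its orange handle to half of its travel (handle at the green marks, and never much past them) so that a colleague can reach the bushing on the pan, and finish while still holding the gate there: it springs shut if let go. Leave the bushing on its pan and the other things where they are.

Things in the scene. Friction and masses are not known exactly. Their poses are not given: they have to be found in the camera images.
- comparator: White beam comparator fixed to the table: base 170 (x) x 420 (y) x 30 mm high; origin at its underside's centre, z up, -x side to the robot, turned up to 0.3 rad. A clear draught shield (x -76 to 76, y -200 to 80, rails' top at z = 156 mm) covers the beam; the red lever stands outside it at y = +150, free for 55 mm to either side; the gate is on the shield's roof.
- arrest (a joint): angle of the red arrest lever, hinged about the comparator's y axis. 0 = home (beam arrested, lever leaning 0.45 rad to the comparator's -x), 0.9 = fully over (leaning 0.45 rad to its +x, beam quite free). It stays where it is left; moving it takes about 2 to 3 N at the knob, more when it is pinched hard, as the knob turns with the lever between the pads. It lowers and lifts the forks under the beam by 20 mm per rad.
- arrest_knob (a point): centre of the lever's red knob: a cylinder 24 mm in diameter and 24 mm long, lying along the comparator's y axis, on a 10 mm steel rod. 85 mm from the hinge; 133 mm above the table at both ends of the swing and 141 mm in the middle.
- arrest_hinge (a point): point on the lever's hinge axis (axis = the comparator's y), 56 mm above the table, straight below the knob's path
- beam (a joint): tilt of the brass beam inside the shield, rad: 0 = level (arrested), positive = pan end sunk. When freed it sinks to between 0.10 and 0.24 depending on the bushing's weight and swings for about a second before it rests.
- beam_pan (a point): centre of the pan's upper face (steel pan 56 mm across) on the beam's -y end, inside the shield under the gate
- bushing: steel bushing 32 mm across, 20 mm high, 16 mm bore, about 0.1 kg, standing on the pan; origin under its centre. Not to be touched.
- gate (a joint): opening of the grey gate on the roof, m: 0 = shut, 0.10 = fully open, half travel = 0.050. It slides to the comparator's +y (towards the red lever). A spring pulls it shut: 2 N when shut, rising by 0.8 N per 10 mm to 6 N at half and 10 N fully open.
- gate_handle (a point): centre of the gate's orange handle, an upright fin 12 mm thick along the slide (comparator's y), 45 mm wide across it, 38 mm high; this point is 171 mm above the table, the fin's top is at 190 mm and the gate plate that it stands on at 152 mm. Shut, it is at y = -100 mm in the comparator's frame, x = 0.
- gate_half (a point): fixed point where the handle's centre must be at half travel, between the green marks on the two roof rails (comparator's x = 0, y = -50 mm, 171 mm above the table)
- tweezers: steel tweezers, about 120 x 20 x 5 mm, lying behind the comparator; origin under the middle
- ring_gauge: dark steel ring, 52 mm across, 18 mm high, behind the comparator; origin under its centre
- plug_gauge: plug gauge with a blue handle and steel ends, 115 x 16 x 16 mm, lying; origin under the middle
- caliper: digital caliper, 200 x 70 x 13 mm, lying; origin under the bar's middle
- parts_tray: blue tray 120 x 90 x 25 mm with six steel bushings, origin under its centre
- v_block: dark steel V-block, 50 x 50 x 40 mm, origin under its centre
- brush: small cleaning brush, 150 mm long, lying; origin under its middle

How it is judged:
By the outcome, as a careful person would: the job done as asked, in the order asked, and still so for the second after the job is handed in, while the arm keeps its last pose, push and grip.
It also fails if it takes over 48 s, if anything falls off the work surface, if the arm or the gripper's body presses on something with over 40 N, if the wrist force passes 120 N, or if a joint passes its speed limit or range.

## Working session

There is one attempt and no reset: what is moved stays moved. The work goes in short steps, Python scripts to look and compute and a tool call to move; the robot and the scene stay as the last step left them, time stands still between calls to the robot, and variables do not carry over. Pictures are saved under pics/ and viewed, and the job is handed in when it is done.

Besides the shell and the picture viewer there is one more tool, called in YAML: its name, and indented under it one key for each argument. send_rows: Moves the arm, as the interface text tells. Its arguments: {"type":"object","properties":{"travel":{"type":"array"},"delta_rot":{"type":"array"},"hand":{"type":"number"}},"required":["travel","delta_rot"]}

```bash
mkdir -p pics; ls
python3 - <<'E'
from cell import observe, camera, hold_point_z
import cv2,numpy as np,pickle
print(hold_point_z if not callable(hold_point_z) else hold_point_z())
s=observe();print(s)
d={}
for n in("scene","top"):
    c=camera(n);d[n]=c;cv2.imwrite(f"pics/{n}0.png",c["color"][...,::-1]);print({k:v for k,v in c.items() if k!="color"})
pickle.dump(d,open("c0.pkl","wb"))
E
```

```text
pics
154.70000000000002
{'t': 0.0, 'joint_positions': array([-8.44534360e+01,  1.64531148e+01,  9.04202766e+01,  4.11470906e-04,
        7.32572160e+01, -8.59433942e+00]), 'joint_vel': array([ 0.00616394,  0.05038499,  0.03677038, -0.03789616, -0.04213378,
        0.09024629]), 'joint_torque': array([-6.51746286e-04, -4.05982375e+01, -2.92625302e+01, -1.16554825e-04,
        5.89212039e-03, -3.42256314e-06]), 'tcp_pos': array([ 164.91338207, -654.29563567,  403.37441959]), 'tcp_rot': array([[-2.13482078e-04,  2.44305087e-01, -9.69698396e-01],
       [ 2.26951910e-03, -9.69695802e-01, -2.44304933e-01],
       [-9.99997402e-01, -2.25290376e-03, -3.47442386e-04]]), 'wrist_force': array([ 0.17495869, -0.51909865,  0.23505164]), 'moment': array([ 0.01904488,  0.01582401, -0.00692592]), 'opening': 85.30636694808692}
{'fovy': 42.137575329816656, 'cx': 310.2388792812707, 'cy': 246.69368751125162, 'R': array([[ 0.00557049,  0.99983353, -0.01737456],
       [ 0.5731378 , -0.01743008, -0.81927362],
       [-0.81944007, -0.00539426, -0.57313948]]), 't': array([ -15.82821321, -208.55552966, 1907.96537182])}
{'fovy': 56.69588620816087, 'cx': 321.5354396657389, 'cy': 239.92259231024227, 'R': array([[-0.02349892, -0.999587  , -0.01654193],
       [-0.99090703,  0.02548118, -0.13211346],
       [ 0.1324804 ,  0.013287  , -0.99109656]]), 't': array([  19.70894139,  543.01653341, 1048.78773916])}
```

View pics/scene0.png

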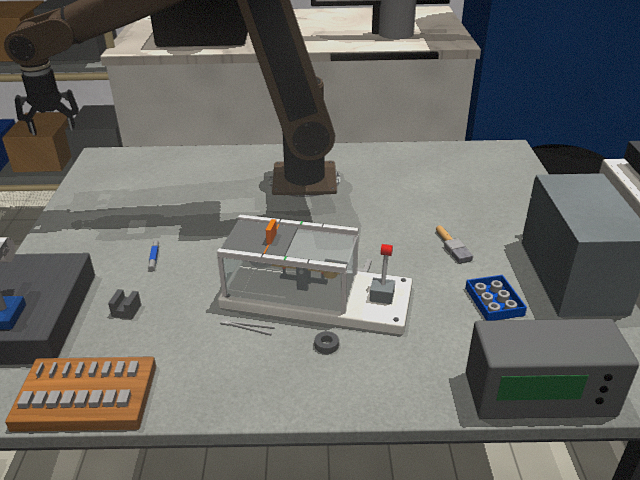

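View pics/top0.png

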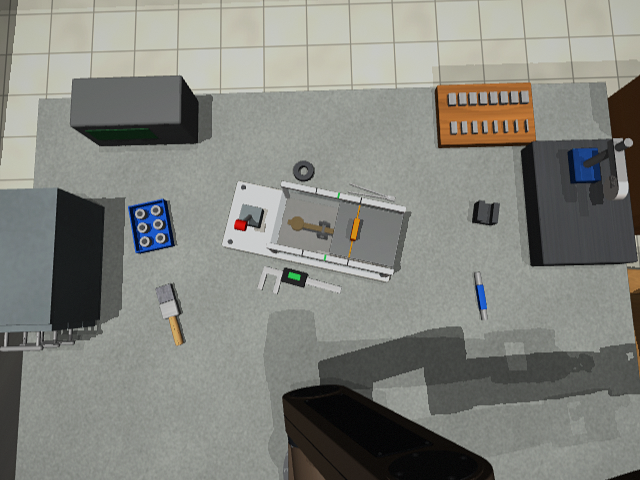

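The scene view shows the red knob at about (386,249), the orange handle at (270,232) and the comparator turned slightly. The top view shows the knob at (240,225), the handle at (355,230) and the green marks at (338,195) and (325,258). Next I'll measure them.

```bash
cat > h.py <<'E'
import cv2,numpy as np
def foc(c): return 240/np.tan(np.radians(c["fovy"]/2))
def ray(c,p):
    d=np.array([(p[0]-c["cx"])/foc(c),(p[1]-c["cy"])/foc(c),1]);R=c["R"]
    return -R.T@c["t"], R.T@d/np.linalg.norm(d)
def plane(c,p,z):
    o,d=ray(c,p);return o+d*(z-o[2])/d[2]
def tri(c1,p1,c2,p2):
    o1,d1=ray(c1,p1);o2,d2=ray(c2,p2)
    s=np.linalg.lstsq(np.c_[d1,-d2],o2-o1,rcond=None)[0]
    a=o1+d1*s[0];b=o2+d2*s[1];return (a+b)/2,np.linalg.norm(a-b)
def proj(c,X):
    q=c["R"]@np.asarray(X,float)+c["t"];return np.array([c["cx"],c["cy"]])+foc(c)*q[:2]/q[2]
def blobs(c,kind,mn=6):
    h=cv2.cvtColor(c["color"],cv2.COLOR_RGB2HSV);H,S,V=[h[...,i].astype(int) for i in range(3)]
    m={'red':((H<5)|(H>174))&(S>170)&(V>70),'orange':(H>=8)&(H<20)&(S>190)&(V>120),'green':(H>45)&(H<85)&(S>110)&(V>70),'white':(S<25)&(V>215)}[kind].astype(np.uint8)
    n,l,st,ce=cv2.connectedComponentsWithStats(m)
    return [(ce[i].round(1),st[i].tolist()) for i in range(1,n) if st[i][4]>=mn],m
E
python3 - <<'E'
import pickle;from h import *
d=pickle.load(open("c0.pkl","rb"))
for n in d:
    for k in('red','orange','green'):
        print(n,k,blobs(d[n],k)[0])
for n,(x,y,w,h) in {"scene":(200,200,230,150),"top":(205,150,220,150)}.items():
    cv2.imwrite(f"pics/{n}0z.png",cv2.resize(d[n]["color"][y:y+h,x:x+w,::-1],None,fx=3.4,fy=3.4,interpolation=cv2.INTER_CUBIC))
E
```

```text
scene red [(array([386. , 248.7]), [381, 244, 11, 11, 92])]
scene orange [(array([270. , 225.6]), [266, 220, 9, 15, 60]), (array([266.6, 247.6]), [264, 243, 7, 11, 12])]
scene green [(array([284.8, 257.3]), [284, 256, 3, 4, 6]), (array([561., 375.]), [558, 375, 7, 1, 7]), (array([579., 375.]), [570, 375, 19, 1, 19]), (array([528.6, 376. ]), [509, 376, 41, 2, 42])]
top red [(array([239.7, 224.7]), [234, 220, 12, 11, 103])]
top orange [(array([529.5,  84.7]), [528, 83, 3, 5, 6]), (array([492.5,  84. ]), [490, 84, 6, 1, 6]), (array([472.5,  91. ]), [470, 91, 6, 1, 6]), (array([355.4, 225.9]), [351, 206, 9, 34, 108])]
top green [(array([338.2, 195.2]), [337, 193, 3, 6, 10]), (array([324.5, 257.5]), [324, 255, 2, 6, 10]), (array([293.9, 275.9]), [288, 272, 13, 9, 82])]
```

View pics/top0z.png

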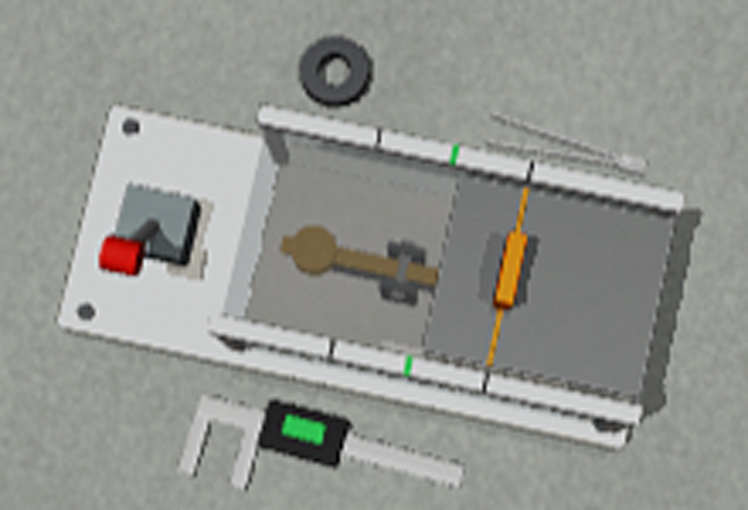

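View pics/scene0z.png

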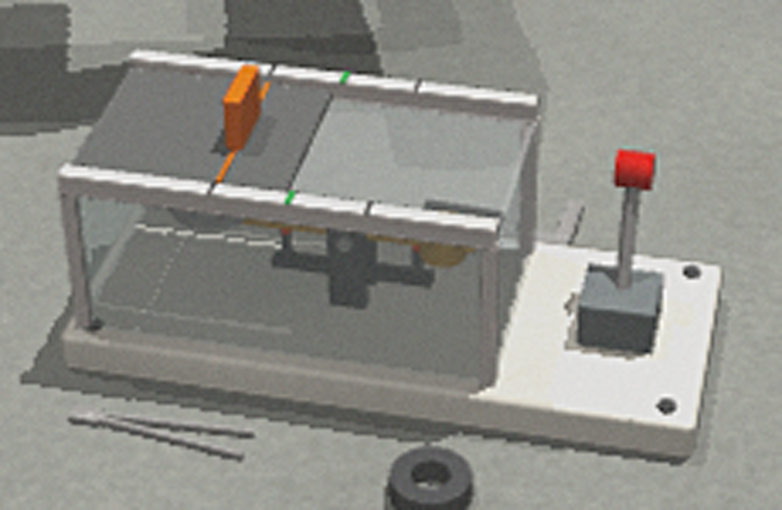

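Run:
```python
import pickle;from h import *
d=pickle.load(open("c0.pkl","rb"));t=d["top"];s=d["scene"]
k,e=tri(t,(239.7,224.7),s,(386,248.7));print("knob",k,e, plane(t,(239.7,224.7),133),plane(s,(386,248.7),133))
T=lambda a,b:(205+a/3.4-.35,150+b/3.4-.35); S=lambda a,b:(200+a/3.4-.35,200+b/3.4-.35)
g1=plane(t,(338.2,195.2),156);g2=plane(t,(324.5,257.5),156);print("green",g1,g2,(g1+g2)/2)
v=g1-g2;print("yaw from marks",np.arctan2(v[1],v[0]),np.linalg.norm(v))
g=[plane(s,S(345,77),156),plane(s,S(290,198),156)];print("green scene",g,(g[0]+g[1])/2)
# base corners z=30
P=[plane(t,T(*q),30) for q in[(113,107),(60,326),(624,447)]];print("base",P)
v=P[1]-P[2];print("yaw long",np.arctan2(-v[0],v[1]),np.linalg.norm(v)); v=P[0]-P[1];print("short",np.arctan2(v[1],v[0]),np.linalg.norm(v))
c=(P[0]+P[2])/2;print("centre",c)
S3=[plane(s,S(*q),30) for q in[(720,268),(692,430),(66,343)]];print("scene base",S3)
# screws z30
# fin top in top view: quad, and scene
for q in[(520,235),(502,306)]:print("fin top",plane(t,T(*q),190))
for q in[(248,68),(235,100),(258,68),(228,102)]:print("fin top sc",plane(s,S(*q),190))
```

```text
knob [569.01037083 183.80530935 134.87622641] 5.990589274950623 [569.44041371 187.23416522 133.        ] [567.18492756 181.12719471 133.        ]
green [625.40529838 -34.16680579 156.        ] [488.94164882  -0.75227122 156.        ] [557.1734736  -17.45953851 156.        ]
yaw from marks -0.2401355096419023 140.49504892933842
green scene [array([489.89933476,  -4.9330544 , 156.        ]), array([626.63664178, -37.95558558, 156.        ])] [558.26798827 -21.44431999 156.        ]
base [array([698.12019042, 212.44838387,  30.        ]), array([536.52909279, 250.64906899,  30.        ]), array([ 439.58545495, -152.27327612,   30.        ])]
yaw long -0.23611344938077825 414.4206620113491
short -0.23214149875022436 166.04509983039415
centre [568.85282269  30.08755388  30.        ]
scene base [array([542.88310126, 247.97250076,  30.        ]), array([704.94881663, 208.18680569,  30.        ]), array([ 610.7575995 , -190.71164785,   30.        ])]
fin top [565.65064161 -72.49731821 190.        ]
fin top [521.70042113 -59.94705021 190.        ]
fin top sc [530.07175611 -66.32688043 190.        ]
fin top sc [567.36181049 -72.88191171 190.        ]
fin top sc [530.28390249 -59.87074954 190.        ]
fin top sc [569.51261991 -77.1834433  190.        ]
```

```bash
cat > plan.py <<'E'
import numpy as np,json,os
O=np.array([569.,29.3,0]);YAW=-0.237
ux=np.array([np.cos(YAW),np.sin(YAW),0]);uy=np.array([-np.sin(YAW),np.cos(YAW),0])
def loc(x,y,z): return O+x*ux+y*uy+np.array([0,0,z])
def load():
    return json.load(open("cmd.json")) if os.path.exists("cmd.json") else {"p":[164.929,-654.527,404.725],"a":-75.86}
def frame(a):
    c,s=np.cos(np.radians(a)),np.sin(np.radians(a));return np.array([[0,0,-1],[c,s,0],[s,-c,0]]).T
def rows(targets):  # [(pos,a)]
    k=load();R=frame(k["a"])
    for p,a in targets:
        t=R.T@(np.array(p)-k["p"])/300; r=-(a-k["a"])/180
        print(np.round(t,3).tolist(),round(r,3))
def done(t,r):
    k=load();p=np.array(k["p"])+frame(k["a"])@np.array(t)*300
    json.dump({"p":p.tolist(),"a":k["a"]-r*180},open("cmd.json","w"))
    from cell import observe
    s=observe();print("cmd",p.round(1),round(k["a"]-r*180,2),"meas",s["tcp_pos"].round(1),"ya",np.degrees(np.arctan2(s["tcp_rot"][1,1],s["tcp_rot"][0,1])).round(2),"F",s["wrist_force"].round(1),"t",s["t"],"op",round(s["opening"],1))
    return s
E
python3 - <<'E'
from plan import *
print(loc(-37,150,133),loc(37,150,133),loc(0,-100,171),loc(0,-50,171))
rows([((400,-380,400),-13.58)])
E
```

```text
[568.25240379 183.79414584 133.        ] [640.18386038 166.41986735 133.        ] [545.52124528 -67.90467106 171.        ] [557.26062264 -19.30233553 171.        ]
[0.016, -0.696, -0.983] -0.346
```

send_rows:
  travel:
    - [0.0,-0.69,-0.98]
    - [0.0,-0.69,-0.98]
    - [0.0,-0.69,-0.98]
    - [0.0,-0.69,-0.98]
    - [0.0,-0.69,-0.98]
    - [0.0,-0.69,-0.98]
    - [0.0,-0.69,-0.98]
    - [0.0,-0.69,-0.98]
  delta_rot:
    - [-0.346,0,0]
    - [-0.346,0,0]
    - [-0.346,0,0]
    - [-0.346,0,0]
    - [-0.346,0,0]
    - [-0.346,0,0]
    - [-0.346,0,0]
    - [-0.346,0,0]
  hand: 0.2

```text
t: 1.1
tcp_pos: [399.3, -382.1, 404.4]
tcp_rot: [[-0.001, 0.972, -0.235], [0.0, -0.235, -0.972], [-1.0, -0.001, 0.0]]
wrist_force: [0.5, -0.3, 1.1]
opening: 34.2
```

Run:
```python
from plan import *
done([0,-.69,-.98],-.346)
rows([((560,-100,400),-13.58)])
```

```text
cmd [ 399.5 -382.   404.7] -13.58 meas [ 399.3 -382.1  404.4] ya -13.61 F [ 0.5 -0.3  1.1] t 1.1 op 34.2
[0.016, 0.299, -1.039] -0.0
```

send_rows:
  travel:
    - [0,0.3,-0.98]
    - [0,0.3,-0.98]
    - [0,0.3,-0.98]
    - [0,0.3,-0.98]
    - [0,0.3,-0.98]
    - [0,0.3,-0.98]
    - [0,0.3,-0.98]
    - [0,0.3,-0.98]
  delta_rot:
    - [0,0,0]
    - [0,0,0]
    - [0,0,0]
    - [0,0,0]
    - [0,0,0]
    - [0,0,0]
    - [0,0,0]
    - [0,0,0]

```text
t: 2.1
tcp_pos: [555.5, -119.1, 404.6]
tcp_rot: [[-0.0, 0.971, -0.238], [-0.0, -0.238, -0.971], [-1.0, -0.0, 0.0]]
wrist_force: [0.3, 0.6, 0.6]
opening: 34.0
```

Run:
```python
from plan import *
done([0,.3,-.98],0)
rows([(loc(-37,150,370),-13.58)])
```

```text
cmd [ 556.  -117.3  404.7] -13.58 meas [ 555.5 -119.1  404.6] ya -13.75 F [0.3 0.6 0.6] t 2.1 op 34.0
[0.116, -0.196, -0.985] -0.0
```

send_rows:
  travel:
    - [0,-0.196,-0.985]
    - [0,-0.196,-0.985]
    - [0,-0.196,-0.985]
    - [0,-0.196,-0.985]
    - [0,-0.196,-0.985]
    - [0.115,-0.196,-0.985]
    - [0.115,-0.196,-0.985]
    - [0.115,-0.196,-0.985]
  delta_rot:
    - [0,0,0]
    - [0,0,0]
    - [0,0,0]
    - [0,0,0]
    - [0,0,0]
    - [0,0,0]
    - [0,0,0]
    - [0,0,0]

```text
t: 3.1
tcp_pos: [568.7, 182.4, 371.0]
tcp_rot: [[0.001, 0.972, -0.237], [-0.0, -0.237, -0.972], [-1.0, 0.001, -0.0]]
wrist_force: [0.4, -0.4, -0.1]
opening: 34.5
```

Run:
```python
from plan import *
done([.115,-.196,-.985],0)
from h import *
from cell import camera
for n,(x,y,w,h) in {"scene":(340,130,120,160),"top":(180,170,120,110)}.items():
    c=camera(n);print(blobs(c,'red')[0])
    cv2.imwrite(f"pics/{n}1.png",cv2.resize(c["color"][y:y+h,x:x+w,::-1],None,fx=3.6,fy=3.6,interpolation=cv2.INTER_CUBIC))
    g=loc(-37,150,133);print(n,"pred knob px",proj(c,g).round(1),"tip axis",proj(c,loc(-37,150,370-165)).round(1))
```

```text
cmd [568.2 183.7 370.2] -13.58 meas [568.7 182.4 371. ] ya -13.71 F [ 0.4 -0.4 -0.1] t 3.1 op 34.5
[(array([385.9, 249.2]), [381, 244, 11, 11, 99])]
scene pred knob px [387.3 249. ] tip axis [389.1 221.3]
[(array([244.5, 223.2]), [244, 221, 3, 7, 12])]
top pred knob px [241.2 225.2] tip axis [234.5 219.5]
```

View pics/scene1.png

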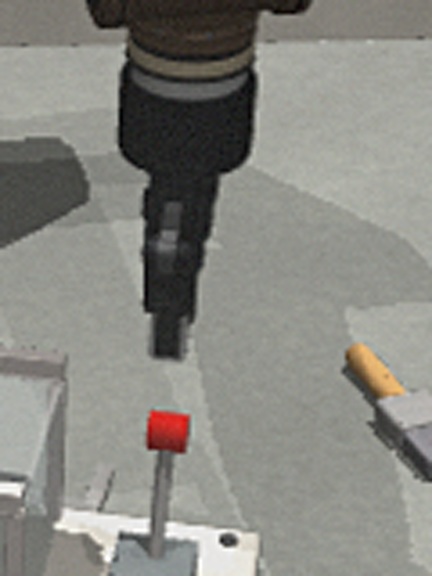

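View pics/top1.png

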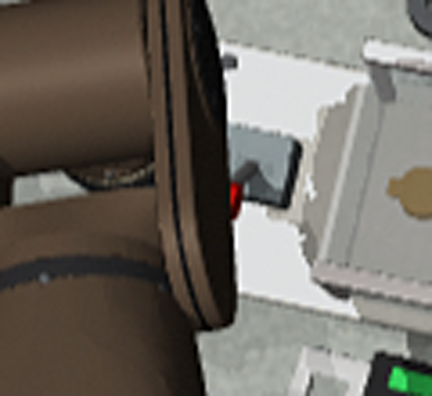

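send_rows:
  travel:
    - [0.05,0,0]
    - [0.1,0,0]
    - [0.13,0,0]
    - [0.16,0,0]
    - [0.19,0,0]
    - [0.22,0,0]
    - [0.25,0,0]
    - [0.275,0,0]
  delta_rot:
    - [0,0,0]
    - [0,0,0]
    - [0,0,0]
    - [0,0,0]
    - [0,0,0]
    - [0,0,0]
    - [0,0,0]
    - [0,0,0]

```text
t: 4.2
tcp_pos: [568.2, 183.7, 287.1]
tcp_rot: [[-0.0, 0.972, -0.235], [-0.0, -0.235, -0.972], [-1.0, -0.0, 0.0]]
wrist_force: [0.3, 0.2, -0.5]
opening: 34.1
```

Run:
```python
from plan import *
done([.275,0,0],0)
from h import *
from cell import camera
for n,(x,y,w,h) in {"scene":(340,150,120,160)}.items():
    c=camera(n);print(blobs(c,'red')[0])
    cv2.imwrite(f"pics/{n}2.png",cv2.resize(c["color"][y:y+h,x:x+w,::-1],None,fx=3.6,fy=3.6,interpolation=cv2.INTER_CUBIC))
```

```text
cmd [568.2 183.7 287.7] -13.58 meas [568.2 183.7 287.1] ya -13.58 F [ 0.3  0.2 -0.5] t 4.2 op 34.1
[]
```

View pics/scene2.png

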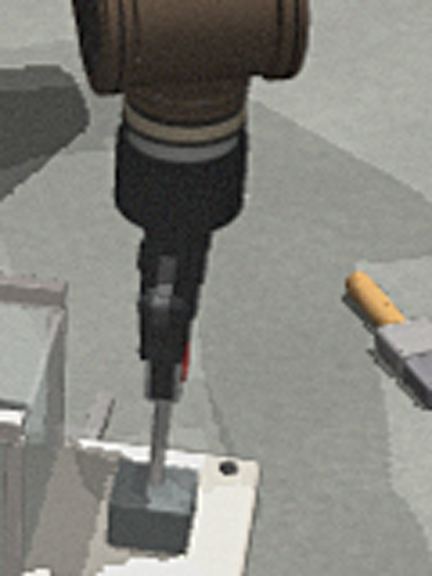

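send_rows:
  travel:
    - [0,0.035,0]
    - [-0.01,0.07,0]
    - [-0.02,0.11,0]
    - [-0.02,0.15,0]
    - [-0.02,0.19,0]
    - [-0.01,0.22,0]
    - [0,0.25,0]
    - [0,0.27,0]
  delta_rot:
    - [0,0,0]
    - [0,0,0]
    - [0,0,0]
    - [0,0,0]
    - [0,0,0]
    - [0,0,0]
    - [0,0,0]
    - [0,0,0]

```text
t: 5.25
tcp_pos: [646.9, 164.6, 286.5]
tcp_rot: [[-0.004, 0.972, -0.235], [0.0, -0.235, -0.972], [-1.0, -0.004, 0.001]]
wrist_force: [-8.0, 2.1, 1.9]
opening: 34.3
```

Run:
```python
from plan import *
s=done([0,.27,0],0)
print("local off",((s["tcp_pos"]-O)@ux).round(1),((s["tcp_pos"]-O)@uy).round(1),"F_x",(s["wrist_force"]@ux).round(1))
```

```text
cmd [646.9 164.7 287.7] -13.58 meas [646.9 164.6 286.5] ya -13.59 F [-8.   2.1  1.9] t 5.25 op 34.3
local off 43.9 149.8 F_x -8.3
```

send_rows:
  travel:
    - [0,0.003,0]
    - [0,0.006,0]
    - [0,0.01,0]
    - [0,0.01,0]
    - [0,0.01,0]
    - [0,0.01,0]
    - [0,0.01,0]
    - [0,0.01,0]
  delta_rot:
    - [0,0,0]
    - [0,0,0]
    - [0,0,0]
    - [0,0,0]
    - [0,0,0]
    - [0,0,0]
    - [0,0,0]
    - [0,0,0]

```text
t: 6.25
tcp_pos: [648.1, 164.6, 286.2]
tcp_rot: [[-0.01, 0.972, -0.234], [0.0, -0.234, -0.972], [-1.0, -0.01, 0.002]]
wrist_force: [-8.4, 2.1, 2.6]
opening: 34.0
```

Run:
```python
from plan import *
s=done([0,.01,0],0)
print("local off",((s["tcp_pos"]-O)@ux).round(1),((s["tcp_pos"]-O)@uy).round(1),"F_x",(s["wrist_force"]@ux).round(1))
from h import *
from cell import camera
for n,(x,y,w,h) in {"scene":(200,180,230,160),"top":(205,150,220,150)}.items():
    c=camera(n);print(blobs(c,'red')[0])
    cv2.imwrite(f"pics/{n}3.png",cv2.resize(c["color"][y:y+h,x:x+w,::-1],None,fx=3.4,fy=3.4,interpolation=cv2.INTER_CUBIC))
```

```text
cmd [649.8 164.  287.7] -13.58 meas [648.1 164.6 286.2] ya -13.55 F [-8.4  2.1  2.6] t 6.25 op 34.0
local off 45.1 150.1 F_x -8.7
[]
[]
```

View pics/scene3.png

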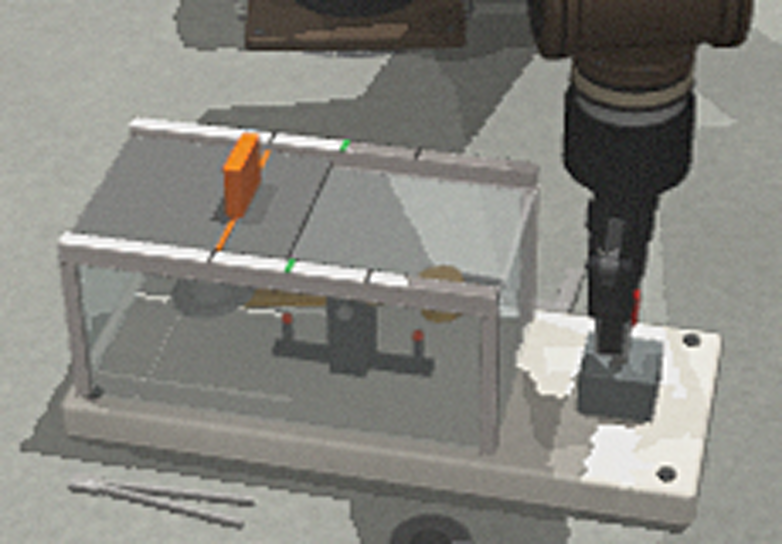

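View pics/top3.png

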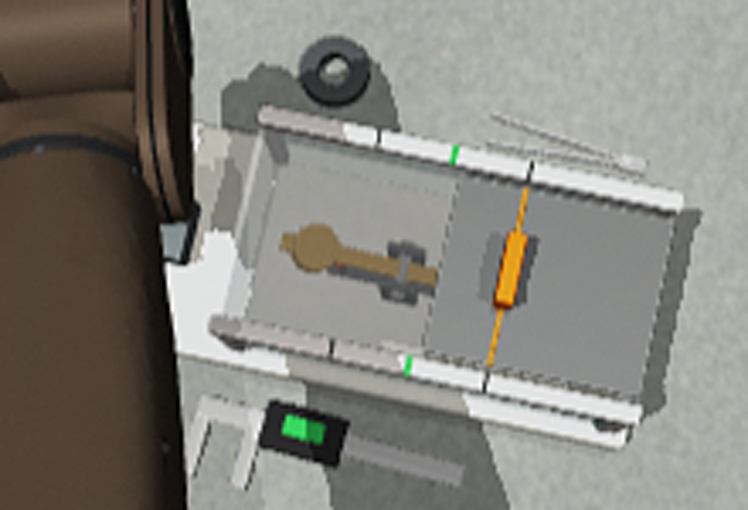

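send_rows:
  travel:
    - [0,0.004,0]
    - [0,0.008,0]
    - [0,0.012,0]
    - [0,0.015,0]
    - [0,0.015,0]
    - [0,0.015,0]
    - [0,0.015,0]
    - [0,0.015,0]
  delta_rot:
    - [0,0,0]
    - [0,0,0]
    - [0,0,0]
    - [0,0,0]
    - [0,0,0]
    - [0,0,0]
    - [0,0,0]
    - [0,0,0]

```text
t: 7.35
tcp_pos: [650.6, 164.4, 285.7]
tcp_rot: [[-0.021, 0.972, -0.234], [0.001, -0.234, -0.972], [-1.0, -0.021, 0.004]]
wrist_force: [-17.4, 3.6, 7.3]
opening: 34.0
```

Run:
```python
from plan import *
s=done([0,.015,0],0)
print("local off",((s["tcp_pos"]-O)@ux).round(1),((s["tcp_pos"]-O)@uy).round(1),"F_x",(s["wrist_force"]@ux).round(1))
```

```text
cmd [654.2 162.9 287.7] -13.58 meas [650.6 164.4 285.7] ya -13.54 F [-17.4   3.6   7.3] t 7.35 op 34.0
local off 47.6 150.5 F_x -17.8
```

Run:
```python
from h import *
from cell import camera
p=[camera("scene")["color"][180:340,200:430] for _ in range(3)]
q=cv2.imread("pics/scene3.png")
cv2.imwrite("pics/scene4.png",cv2.resize(p[2][...,::-1],None,fx=3.4,fy=3.4,interpolation=cv2.INTER_CUBIC))
r=cv2.imread("pics/scene4.png");d=np.abs(q.astype(int)-r).sum(2)[:,:530];print("changed px in beam region",(d>60).sum(), d.max())
```

```text
changed px in beam region 1005 308
```

View pics/scene4.png

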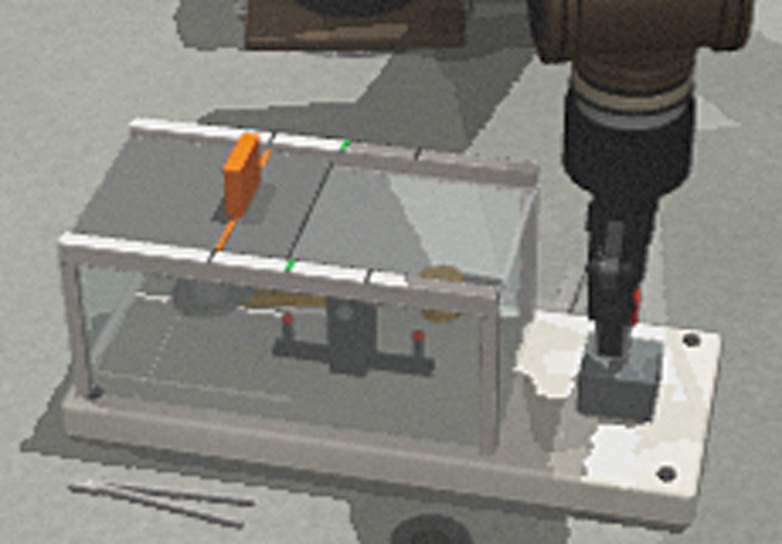

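The beam is tipped (pan sunk, counterweight raised) and looks the same in pictures 1 s apart, so it is at rest. I'll bring the lever back.

send_rows:
  travel:
    - [0,-0.02,0]
    - [0,-0.05,0]
    - [-0.005,-0.075,0]
    - [-0.01,-0.1,0]
    - [-0.015,-0.125,0]
    - [-0.02,-0.15,0]
    - [-0.02,-0.175,0]
    - [-0.02,-0.2,0]
  delta_rot:
    - [0,0,0]
    - [0,0,0]
    - [0,0,0]
    - [0,0,0]
    - [0,0,0]
    - [0,0,0]
    - [0,0,0]
    - [0,0,0]

```text
t: 8.5
tcp_pos: [595.1, 177.2, 293.2]
tcp_rot: [[-0.001, 0.972, -0.235], [0.0, -0.235, -0.972], [-1.0, -0.001, 0.0]]
wrist_force: [2.6, -0.9, 2.1]
opening: 33.9
```

send_rows:
  travel:
    - [0,-0.02,0]
    - [0.005,-0.04,0]
    - [0.01,-0.06,0]
    - [0.015,-0.08,0]
    - [0.02,-0.1,0]
    - [0.02,-0.12,0]
    - [0.02,-0.13,0]
    - [0.02,-0.14,0]
  delta_rot:
    - [0,0,0]
    - [0,0,0]
    - [0,0,0]
    - [0,0,0]
    - [0,0,0]
    - [0,0,0]
    - [0,0,0]
    - [0,0,0]

```text
t: 9.5
tcp_pos: [559.9, 185.0, 288.5]
tcp_rot: [[0.029, 0.972, -0.234], [-0.002, -0.235, -0.972], [-1.0, 0.029, -0.005]]
wrist_force: [35.4, -6.3, -19.8]
opening: 34.1
```

Run:
```python
from plan import *
done([-.02,-.2,0],0)
s=done([.02,-.14,0],0)
g=s["tcp_pos"]+s["tcp_rot"][:,0]*154.7
print("local off",((s["tcp_pos"]-O)@ux).round(1),"grasp",((g-O)@ux).round(1),((s["tcp_pos"]-O)@uy).round(1),"F_x",(s["wrist_force"]@ux).round(1))
```

```text
cmd [595.9 177.  293.7] -13.58 meas [559.9 185.  288.5] ya -13.57 F [ 35.4  -6.3 -19.8] t 9.5 op 34.1
cmd [555.1 186.9 287.7] -13.58 meas [559.9 185.  288.5] ya -13.57 F [ 35.4  -6.3 -19.8] t 9.5 op 34.1
local off -45.4 grasp -40.9 149.2 F_x 35.9
```

send_rows:
  travel:
    - [0,0.01,0]
    - [0,0.02,0]
    - [0,0.03,0]
    - [0,0.04,0]
    - [0,0.04,0]
    - [-0.05,0.04,0]
    - [-0.15,0.04,0]
    - [-0.28,0.04,0]
  delta_rot:
    - [0,0,0]
    - [0,0,0]
    - [0,0,0]
    - [0,0,0]
    - [0,0,0]
    - [0,0,0]
    - [0,0,0]
    - [0,0,0]

```text
t: 10.5
tcp_pos: [565.4, 184.3, 371.0]
tcp_rot: [[-0.007, 0.972, -0.235], [-0.0, -0.235, -0.972], [-1.0, -0.007, 0.002]]
wrist_force: [0.4, 0.3, 0.5]
opening: 34.2
```

Run:
```python
from plan import *
done([-.28,.04,0],0)
from h import *
from cell import camera
for n,(x,y,w,h) in {"scene":(200,180,230,160)}.items():
    c=camera(n);print(blobs(c,'red')[0])
    cv2.imwrite(f"pics/{n}5.png",cv2.resize(c["color"][y:y+h,x:x+w,::-1],None,fx=3.4,fy=3.4,interpolation=cv2.INTER_CUBIC))
p=loc(0,-100,390);rows([(p,-103.58)])
```

```text
cmd [566.7 184.1 371.7] -13.58 meas [565.4 184.3 371. ] ya -13.57 F [0.4 0.3 0.5] t 10.5 op 34.2
[(array([386. , 249.2]), [381, 244, 11, 11, 99])]
[-0.061, 0.128, 0.833] 0.5
```

View pics/scene5.png

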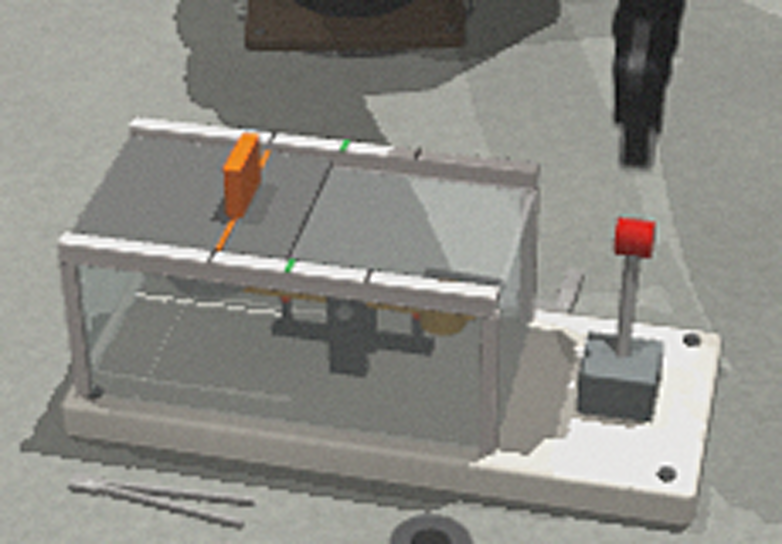

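send_rows:
  travel:
    - [-0.06,0.06,0.2]
    - [-0.06,0.128,0.4]
    - [-0.06,0.128,0.6]
    - [-0.06,0.128,0.833]
    - [-0.06,0.128,0.833]
    - [-0.06,0.128,0.833]
    - [-0.06,0.128,0.833]
    - [-0.06,0.128,0.833]
  delta_rot:
    - [0.06,0,0]
    - [0.12,0,0]
    - [0.18,0,0]
    - [0.24,0,0]
    - [0.3,0,0]
    - [0.36,0,0]
    - [0.42,0,0]
    - [0.47,0,0]

```text
t: 11.55
tcp_pos: [544.6, -67.3, 389.2]
tcp_rot: [[-0.003, -0.148, -0.989], [0.002, -0.989, 0.148], [-1.0, -0.001, 0.004]]
wrist_force: [-0.7, -0.2, 0.2]
opening: 34.6
```

Run:
```python
from plan import *
done([-.06,.128,.833],.47)
rows([(loc(0,-100,390),-103.58),(loc(0,-100,370),-103.58)])
```

```text
cmd [545.4 -67.9 389.7] -98.18 meas [544.6 -67.3 389.2] ya -98.49 F [-0.7 -0.2  0.2] t 11.55 op 34.6
[-0.001, 0.0, -0.0] 0.03
[0.066, 0.0, -0.0] 0.03
```

send_rows:
  travel:
    - [0.0,0,0]
    - [0.0,0,0]
    - [0.03,0,0]
    - [0.06,0,0]
    - [0.06,0,0]
    - [0.06,0,0]
    - [0.06,0,0]
    - [0.06,0,0]
  delta_rot:
    - [0.03,0,0]
    - [0.03,0,0]
    - [0.03,0,0]
    - [0.03,0,0]
    - [0.03,0,0]
    - [0.03,0,0]
    - [0.03,0,0]
    - [0.03,0,0]

```text
t: 12.55
tcp_pos: [545.5, -67.9, 372.1]
tcp_rot: [[0.001, -0.235, -0.972], [-0.0, -0.972, 0.235], [-1.0, 0.0, -0.001]]
wrist_force: [-0.1, 0.9, 0.3]
opening: 34.1
```

Run:
```python
from plan import *
done([.06,0,0],.03)
from h import *
from cell import camera
for n,(x,y,w,h) in {"scene":(190,110,230,170),"top":(250,120,180,150)}.items():
    c=camera(n)
    cv2.imwrite(f"pics/{n}6.png",cv2.resize(c["color"][y:y+h,x:x+w,::-1],None,fx=3.4,fy=3.4,interpolation=cv2.INTER_CUBIC))
```

```text
cmd [545.4 -67.9 371.7] -103.58 meas [545.5 -67.9 372.1] ya -103.58 F [-0.1  0.9  0.3] t 12.55 op 34.1
```

View pics/scene6.png

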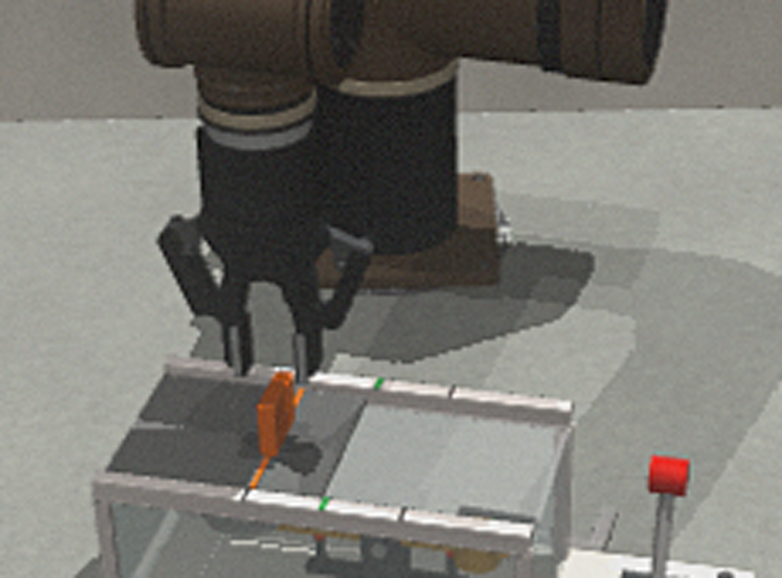

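View pics/top6.png

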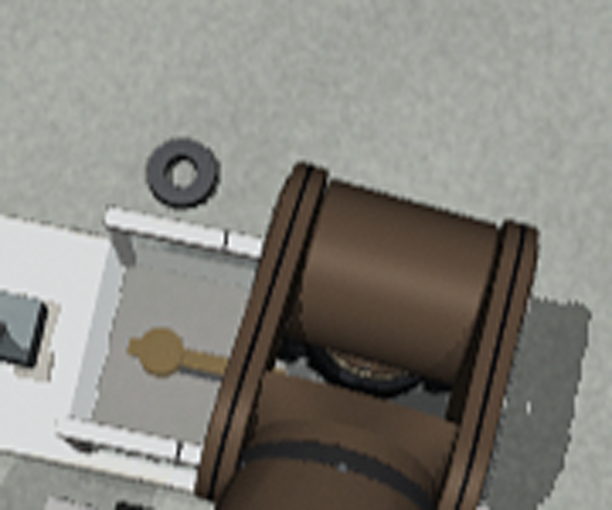

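send_rows:
  travel:
    - [0.0,-0.01,0]
    - [0.02,-0.01,0]
    - [0.05,-0.01,0]
    - [0.08,-0.01,0]
    - [0.1,-0.01,0]
    - [0.12,-0.01,0]
    - [0.13,-0.01,0]
    - [0.13,-0.01,0]
  delta_rot:
    - [0,0,0]
    - [0,0,0]
    - [0,0,0]
    - [0,0,0]
    - [0,0,0]
    - [0,0,0]
    - [0,0,0]
    - [0,0,0]

```text
t: 13.65
tcp_pos: [546.1, -65.0, 332.6]
tcp_rot: [[-0.0, -0.235, -0.972], [0.0, -0.972, 0.235], [-1.0, 0.0, 0.0]]
wrist_force: [-0.4, 0.4, 0.9]
opening: 34.2
```

Run:
```python
from plan import *
done([.13,-.01,0],0)
from h import *
from cell import camera
for n,(x,y,w,h) in {"scene":(220,170,110,110)}.items():
    c=camera(n)
    cv2.imwrite(f"pics/{n}7.png",cv2.resize(c["color"][y:y+h,x:x+w,::-1],None,fx=5,fy=5,interpolation=cv2.INTER_CUBIC))
```

```text
cmd [546.1 -64.9 332.7] -103.58 meas [546.1 -65.  332.6] ya -103.58 F [-0.4  0.4  0.9] t 13.65 op 34.2
```

View pics/scene7.png

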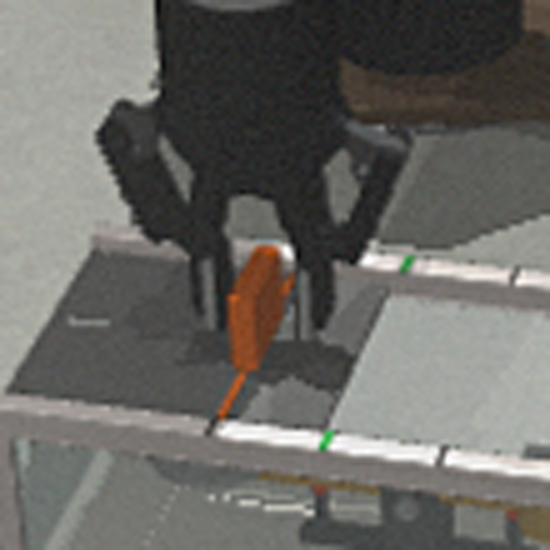

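send_rows:
  travel:
    - [0,0,0]
    - [0,0,0]
    - [0,0,0]
    - [0,0,0]
    - [0,0,0]
    - [0,0,0]
    - [0,0,0]
    - [0,0,0]
  delta_rot:
    - [0,0,0]
    - [0,0,0]
    - [0,0,0]
    - [0,0,0]
    - [0,0,0]
    - [0,0,0]
    - [0,0,0]
    - [0,0,0]
  hand: 1

```text
t: 14.7
tcp_pos: [546.2, -65.0, 333.3]
tcp_rot: [[0.001, -0.235, -0.972], [-0.0, -0.972, 0.235], [-1.0, 0.0, -0.001]]
wrist_force: [-1.9, -3.1, 5.5]
opening: 11.1
```

Run:
```python
from plan import *
s=done([0,0,0],0)
g=s["tcp_pos"]+s["tcp_rot"][:,0]*154.7
print("grasp",((g-O)@ux).round(1),((g-O)@uy).round(1),g[2].round(1),"F_y",(s["wrist_force"]@uy).round(1))
from h import *
from cell import camera
for n,(x,y,w,h) in {"scene":(220,170,110,110)}.items():
    c=camera(n)
    cv2.imwrite(f"pics/{n}8.png",cv2.resize(c["color"][y:y+h,x:x+w,::-1],None,fx=5,fy=5,interpolation=cv2.INTER_CUBIC))
```

```text
cmd [546.1 -64.9 332.7] -103.58 meas [546.2 -65.  333.3] ya -103.57 F [-1.9 -3.1  5.5] t 14.7 op 11.1
grasp 0.1 -97.0 178.6 F_y -3.5
```

View pics/scene8.png

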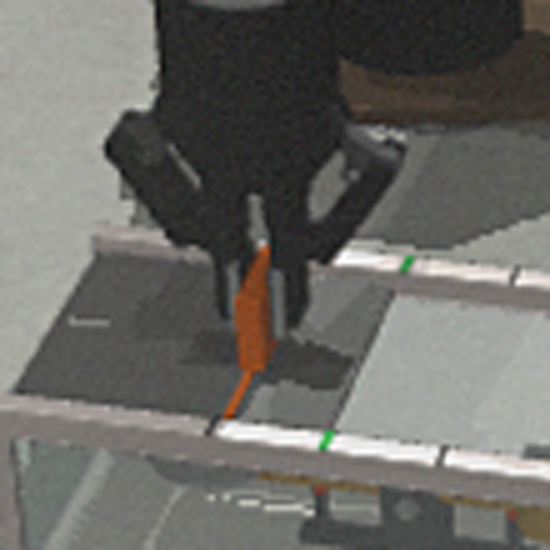

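send_rows:
  travel:
    - [0,-0.015,0]
    - [0,-0.035,0]
    - [0,-0.055,0]
    - [0,-0.075,0]
    - [0,-0.095,0]
    - [0,-0.115,0]
    - [0,-0.13,0]
    - [0,-0.14,0]
  delta_rot:
    - [0,0,0]
    - [0,0,0]
    - [0,0,0]
    - [0,0,0]
    - [0,0,0]
    - [0,0,0]
    - [0,0,0]
    - [0,0,0]

```text
t: 15.75
tcp_pos: [556.1, -24.6, 333.3]
tcp_rot: [[0.0, -0.235, -0.972], [-0.002, -0.972, 0.235], [-1.0, 0.002, -0.001]]
wrist_force: [-3.0, -5.4, 4.9]
opening: 10.8
```

```bash
cat > chk.py <<'E'
import sys
from plan import *
from h import *
from cell import camera
def chk(t,i):
    s=done(t,0)
    g=s["tcp_pos"]+s["tcp_rot"][:,0]*154.7
    print("grasp",((g-O)@ux).round(1),((g-O)@uy).round(1),g[2].round(1),"F_y",(s["wrist_force"]@uy).round(1))
    for n,(x,y,w,h) in {"scene":(230,170,110,110),"top":(250,120,180,150)}.items():
        c=camera(n);print(n,blobs(c,'orange',3)[0],blobs(c,'green',3)[0][:3])
        cv2.imwrite(f"pics/{n}{i}.png",cv2.resize(c["color"][y:y+h,x:x+w,::-1],None,fx=5 if n=="scene" else 3.4,fy=5 if n=="scene" else 3.4,interpolation=cv2.INTER_CUBIC))
E
python3 -c "
from chk import *
chk([0,-.14,0],9)"
```

```text
cmd [556.  -24.1 332.7] -103.58 meas [556.1 -24.6 333.3] ya -103.57 F [-3.  -5.4  4.9] t 15.75 op 10.8
grasp 0.2 -55.8 178.6 F_y -5.9
scene [(array([290.7, 222.7]), [290, 222, 2, 2, 3]), (array([289.7, 226.3]), [289, 226, 2, 2, 3]), (array([287.7, 238. ]), [286, 231, 5, 15, 52]), (array([285. , 252.5]), [284, 250, 3, 6, 6])] [(array([284.8, 257.3]), [284, 256, 3, 4, 6]), (array([557.7, 375.3]), [557, 375, 2, 2, 3]), (array([560.7, 375.3]), [560, 375, 2, 2, 3])]
top [(array([473.5,  91. ]), [472, 91, 4, 1, 4]), (array([531. ,  95.5]), [531, 94, 1, 4, 4]), (array([533., 117.]), [533, 116, 1, 3, 3])] [(array([107., 129.]), [106, 129, 3, 1, 3]), (array([115., 129.]), [114, 129, 3, 1, 3]), (array([141.5, 128. ]), [140, 128, 4, 1, 4])]
```

View pics/scene9.png

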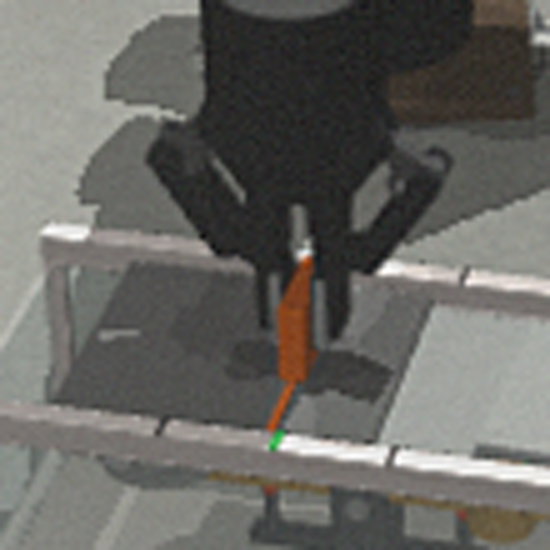

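View pics/top9.png

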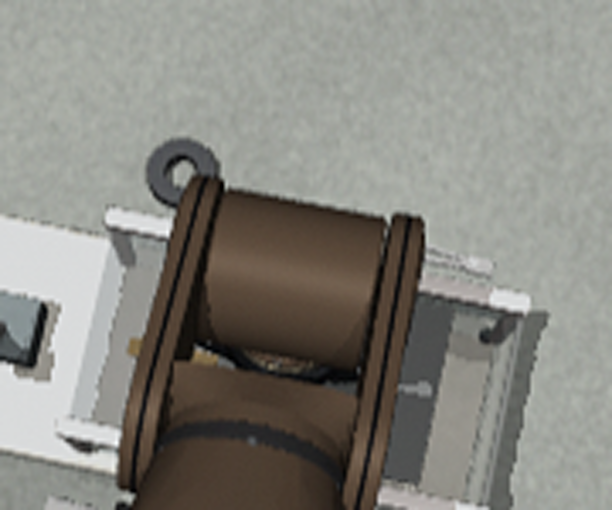

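send_rows:
  travel:
    - [0,-0.006,0]
    - [0,-0.012,0]
    - [0,-0.018,0]
    - [0,-0.018,0]
    - [0,-0.018,0]
    - [0,-0.018,0]
    - [0,-0.018,0]
    - [0,-0.018,0]
  delta_rot:
    - [0,0,0]
    - [0,0,0]
    - [0,0,0]
    - [0,0,0]
    - [0,0,0]
    - [0,0,0]
    - [0,0,0]
    - [0,0,0]

```text
t: 16.85
tcp_pos: [557.3, -19.5, 333.3]
tcp_rot: [[0.0, -0.235, -0.972], [-0.002, -0.972, 0.235], [-1.0, 0.002, -0.001]]
wrist_force: [-2.1, -5.5, 4.9]
opening: 10.9
```

Run:
```python
from chk import *
chk([0,-.018,0],10)
import pickle
d=pickle.load(open("c0.pkl","rb"))["scene"]
c=camera("scene")
# bottom edge line of gate (orange line near -> pixels below the fin), cast on plate z=152 ; row-wise hue centroid, both pictures
for nm,cc,xs in(("shut",d,(255,280)),("now",c,(275,310))):
    h=cv2.cvtColor(cc["color"],cv2.COLOR_RGB2HSV).astype(int)
    m=(h[...,0]>=5)&(h[...,0]<22)&(h[...,1]>140)&(h[...,2]>60)
    out=[]
    for r in range(244,262):
        q=[x for x in range(*xs) if m[r,x]]
        if q and len(q)<=5: out.append((np.mean(q),r))
    L=np.array([(plane(cc,p,152)-O) for p in out]);print(nm,np.c_[np.array(out),(L@ux),(L@uy)].round(1).tolist())
```

```text
cmd [557.2 -18.9 332.7] -103.58 meas [557.3 -19.5 333.3] ya -103.57 F [-2.1 -5.5  4.9] t 16.85 op 10.9
grasp 0.2 -50.5 178.6 F_y -5.8
scene [(array([291.7, 225.7]), [291, 225, 2, 2, 3]), (array([291. , 229.3]), [290, 229, 3, 2, 3]), (array([289.5, 240.7]), [286, 232, 7, 24, 44])] [(array([284.6, 257.6]), [284, 256, 2, 4, 5]), (array([562.6, 375.1]), [559, 375, 9, 2, 10]), (array([578.5, 375.1]), [570, 375, 18, 2, 19])]
top [(array([525.,  83.]), [524, 83, 3, 1, 3]), (array([529.7,  84. ]), [529, 83, 2, 3, 3]), (array([458.,  85.]), [457, 85, 3, 1, 3]), (array([472.5,  91. ]), [470, 91, 6, 1, 6]), (array([531.,  96.]), [531, 94, 1, 5, 5]), (array([533., 117.]), [533, 116, 1, 3, 3])] [(array([107., 129.]), [106, 129, 3, 1, 3]), (array([115., 129.]), [114, 129, 3, 1, 3]), (array([141.5, 128. ]), [140, 128, 4, 1, 4])]
shut [[268.5, 244.0, 24.3, -102.0], [267.5, 245.0, 28.4, -103.0], [267.5, 246.0, 32.0, -101.9], [266.5, 247.0, 36.1, -103.0], [266.5, 248.0, 39.7, -101.9], [265.5, 249.0, 43.7, -103.0], [265.0, 250.0, 47.5, -102.9], [264.5, 251.0, 51.3, -102.9], [264.5, 252.0, 54.9, -101.9], [264.0, 253.0, 58.6, -101.8]]
now [[291.0, 246.0, 21.6, -52.1], [290.0, 247.0, 25.7, -53.2], [289.5, 248.0, 29.5, -53.3], [289.5, 249.0, 33.1, -52.4], [288.5, 250.0, 37.2, -53.5], [288.5, 251.0, 40.8, -52.6], [288.0, 252.0, 44.5, -52.6], [287.5, 253.0, 48.3, -52.7], [286.5, 254.0, 52.3, -53.9], [286.5, 255.0, 55.8, -52.9]]
```

View pics/scene10.png

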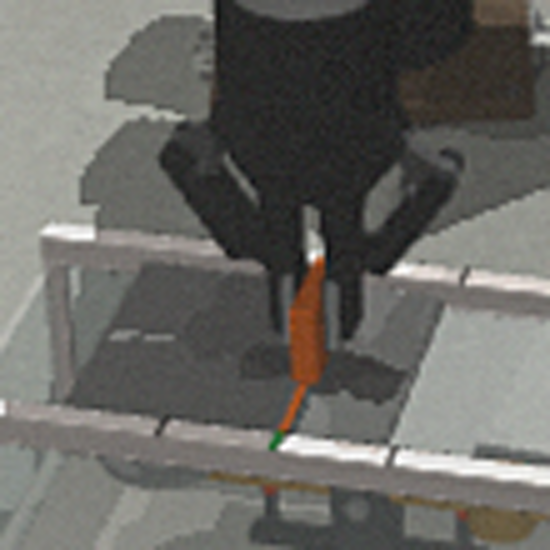

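Run:
```python
from chk import *
c=camera("scene");print(blobs(c,'red')[0])
cv2.imwrite("pics/final.png",cv2.resize(c["color"][150:350,190:430,::-1],None,fx=3,fy=3,interpolation=cv2.INTER_CUBIC))
```

```text
[(array([386. , 248.9]), [381, 244, 11, 11, 99])]
```

View pics/final.png

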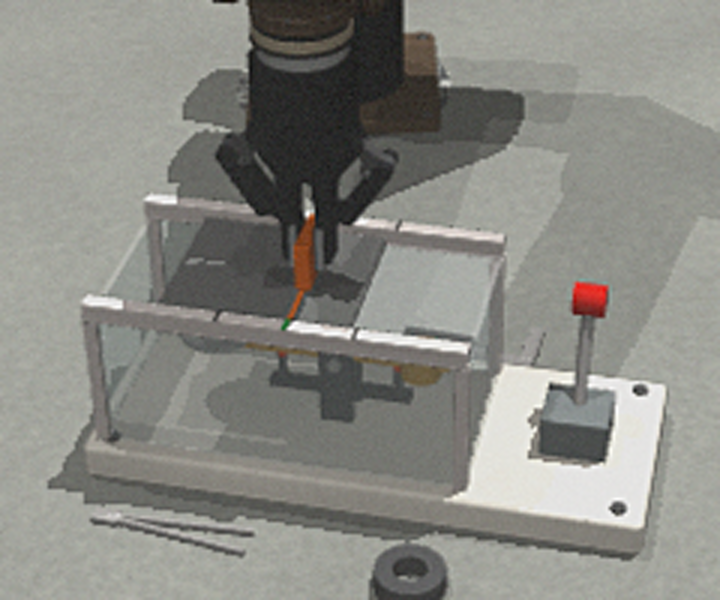

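The last picture shows the gate line at the green mark, the knob at its home pixel (386,249) and the beam level. I'm handing the job in.

```bash
python3 -c "
from cell import finish_job
print(finish_job())"
```

```text
the job is handed in; nothing more can be done
None
```

The job is handed in, with the gripper still holding the gate at half travel. It took about 17 s of the 48 s allowed.

- **Lever:** I swung it over until it met its stop (18 N). Pictures about 1 s apart showed the beam tipped and at rest. I then brought it back to its home stop (36 N). Afterwards the knob was at its starting pixel (386, 249) in the scene camera, and the beam was level. The gate stayed shut throughout.
- **Gate:** I gripped the orange handle and slid it. In the scene camera the gate line had moved 49.5 mm from shut (the target was 50 mm). The measured hand position agreed to within 0.5 mm of half travel, and the pull of 5.8 N matched the expected 6 N. Closing the grip had already opened the gate by about 3 mm, with the lever home by then.

**Checks that disagreed or could not be made:**
- The two cameras differed by 3 to 6 mm in absolute y, so I used an average for the comparator's position.
- At the end the arm hid the gate from the top camera, so the final gate position was checked only by the scene camera, the hand position and the force.
- I could not clearly see the bushing on the pan. The gripper never went near it.

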